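Refit the toy bus wheel with a push-on axle cap

ROBOT

A 7-joint arm with a two-finger parallel gripper is mounted at the origin on the work surface. World frame = base frame: x ahead of the robot, y to its left, z up, the work surface at z = 0. Lengths are in m, angles in degrees, forces in N, time in s.
With the tool pointing down it reaches from about 0.35 to 0.9 m from the base axis. Payload 7.2 kg.
Tool frame: the origin (TCP) lies on the front face of the gripper's body, between the roots of the fingers; the fingertips stand 80 mm ahead of it and the grasp point (between the pads) lies grasp_offset ahead of it (grasp_offset is the distance from the TCP to the grasp point, in m); z points along the fingers, y is the direction in which the jaws open and shut (so a half turn about z gives the same grasp; the last joint's range is limited). The gripper opens to 88 mm and grips with 3 to 60 N. Pads are 20 mm wide; open, the fingers measure 115 mm over their backs; the gripper's body (75 mm by 178 mm) begins 61 mm behind the grasp point.
Start: joints at [64.962, 23.554, -0.728, 91.456, 0.321, 64.991, -4.71], TCP at [0.225, -0.583, 0.303] pointing down, gripper open.
Joint ranges: [-169.25, 169.25], [-16.82, 113.86], [-84.01, 82.57], [7.8, 145.47], [-59.2, 239.2], [7.22, 106.19], [-163.78, 163.78]. Speed limits (degrees/s): [136.94, 136.94, 172.46, 172.46, 180, 180, 180].

INTERFACE

Orientations are given as a 3x3 rotation matrix whose columns are the frame's x, y, z axes.
In Python, from plant import * gives the robot as it stands. The module is installed in compiled form; this text tells all that it offers.
- The arm moves only by the shell command python3 -m jog 'ROWS' [FORCE]. ROWS is JSON, a list of rows, each an object with "jaw": the finger opening in mm, from 0 to 87.8; "travel": the shift along the tool's x, y, z in units of 60 mm (1.0 is 60 mm), a list of three; "roll": the turn about the tool's z in units of 6 degrees (1.0 is 6 degrees). A call has exactly 8 rows; each row is the pose to reach, as a shift and turn from the pose commanded when the call began, along the tool's axes at that moment; what a row does not reach only later rows make up. A row lasts 1/8 s, in which the tool goes at most 62.5 mm and 10.7 degrees, less where a joint would pass 70% of its speed; a pose out of reach is approached as far as the arm can. A call with a gripper value outside its range is refused whole. The fingers move at their own pace and stop on an object; FORCE is the grip in N (left out, the last holds). Time passes only in rows, so rows that repeat a pose let the fingers close, or fill a call up. It gives the time, the measured TCP pose, the force and the opening at its end, in the units of the state.
- read_state(): the state, without advancing time (a new reading comes with each control period).
- read_camera(name): name is "scene" or "side" or "wrist"; returns the picture (384x512x3 uint8, red, green, blue); there is no depth.
- camera_info(name): a dict with "intrinsics" (3x3 intrinsics, pixels), "k1" (the pictures are not rectified: a ray, as slopes to the right and down, at radius r is drawn at 1 + k1 r^2 times it, then the intrinsics apply), "extrinsics" (4x4, takes a point from world to camera coordinates); the wrist camera has in their place "tool_from_camera" (4x4, takes a point from camera to tool coordinates, whose origin is the TCP and whose axes are the flange's). Camera axes: x right, y down, z forward; pixel columns grow to the right and rows downward; lengths in m; the calibration is good to about 2 mm. A picture is of the moment at which its call begins: read the wrist's pose just before it. camera_info takes no time and is no camera call.
- hand_in(): hands the job in, once; it reports no verdict.
The state is a dict: "clock": time; "joints": joint angles; "dq": joint speeds; "effort": joint torques, N m; "position": TCP position; "eef_rot": TCP orientation; "force": force on the tool from outside, world axes, zero at the start; "moment": the same for the moment, N m; "finger_gap": opening from 0.0 (shut) to 1.0 (fully open).
Only numpy, scipy, OpenCV 4.12 (cv2) and the standard library are available. Lean on these libraries where they do the work, as an engineer would, in place of code of your own. Each camera call takes 0.05 s, during which the arm holds its last target.

TASK

The blue toy bus lies on its side in its cradle with one axle bare. Slide the loose wooden wheel down over that axle, then press the grey push-on cap straight down the axle onto the wheel until it is tight: keep pressing until the soft cork ring behind the wheel is crushed right down to the hard stop, feel for that stop and lean no harder, or the wheel cracks. Let go, and leave the other toys where they are.

Things in the scene. Friction and masses are not known exactly. Their poses are not given: they have to be found in the camera images.
- bus: Blue toy bus on its side, fixed in a wooden cradle (290 x 150 mm). Origin under its middle, 85 mm below the bus's upper face and 0 to 8 mm above the table (it varies); z up, y along the bus to its tail, x towards its roof. Upper face 260 x 120 mm. The bare axle stands at x -28, y +75 mm; at x -28, y -75 mm a wheel and cap are already fitted (top 53 mm above the face).
- axle_tip (a point): Centre of the tip of the bare axle, 124 to 132 mm above the table (it varies). Plain upright steel shaft, 10.4 mm in diameter, bevelled tip, standing 39 mm out of the bus face. Round its foot, hidden inside the soft cork ring, is a hard shoulder (20 mm wide): the stop. Its top lies 34.5 to 37.5 mm below the axle tip, different each time and not to be seen.
- crush (a joint): Soft cork ring (25 mm wide) round the foot of the bare axle, on which the wheel rests: how far it is crushed, in m. 0 = fresh (top 33 mm below the axle tip). It crushes under a steady 2 to 4 N and stays crushed; after 1.5 to 4.5 mm (different each time) the wheel stands solid on the hidden hard shoulder.
- wheel: Loose plain wooden wheel lying flat: 52 mm in diameter, 18 mm thick, plain 15 mm bore right through, 30 to 65 g. Origin at the centre of its underside, z up along the bore. Slides freely on the axle. Tight on the stop, the cap squeezes it with 6 to 12 N; over 15 N cracks it.
- cap: Grey push-on axle cap on its open end: 30 mm in diameter, 32 mm high, flat closed top, 25 g. Origin at the centre of the open underside, z up. Hole 13 mm wide for 4 mm, then 10 mm with spring teeth, 21.5 mm deep in all. The teeth meet the axle with the underside 6 to 10 mm below its tip; from there they drag with a steady 4 to 10 N and hold the cap where left.
- cup: Purple cup, 62 mm wide, 58 mm high, upright; origin at the centre of its underside. A bystander.
- bead: Solid pale wooden bead with no hole, 46 mm wide, 26 mm high; origin at the centre of its underside. A bystander.
- arch: Red wooden arch, 100 mm wide, 30 mm deep, 82 mm high; origin on the table under its middle. A bystander.
- jar: Clear glass jar with a closed lid, 80 mm wide, 120 mm high; origin at the centre of its underside. A bystander.
- car: Little wooden car, 75 mm long, 42 mm high; origin on the table under its middle. A bystander.
- block: Wooden block, 70 x 35 x 35 mm; origin at the centre of its underside. A bystander.

How it is judged (in metres and radians):
On the way, in this order (a step that is already met when the one before it is completed fails the run):
1. the wheel lies down on the cork ring, with the axle through its bore (horizontal distance between wheel and axle_tip below 0.004 m and angle between wheel's own z axis and vertical below 0.08 rad and z of wheel in the frame of bus below 0.0935 m), for 0.2 s.
2. the wheel is solid on the hard stop: the cap, on the axle, squeezes it with more than 5 N (horizontal distance between wheel and axle_tip below 0.004 m and angle between wheel's own z axis and vertical below 0.08 rad and contact force between cap and wheel above 5 N and value of joint crush above 0.0012 m and horizontal distance between cap and axle_tip below 0.003 m), for 0.05 s.
At the end, for the whole second after the job is handed in: The wheel is on the bare axle (within 4 mm of centre, level) with the cork ring crushed by at least 1.2 mm, and the cap is on the axle (within 3 mm of centre, upright) with its underside on the wheel (gap under 1.5 mm), both at rest with nothing holding them (horizontal distance between wheel and axle_tip below 0.004 m and angle between each of wheel, cap's own z axis and vertical below 0.08 rad and value of joint crush above 0.0012 m and horizontal distance between cap and axle_tip below 0.003 m and z of cap in the frame of wheel between 0.016 and 0.0195 m and linear speed of each of cap, wheel below 0.01 m/s); the robot touches nothing.
It fails at once if the wheel is squeezed by the cap with more than 15 N (contact force between cap and wheel above 15 N).
It fails at once if one of the other toys (cup, bead, arch, jar, car, block) is moved more than 30 mm (distance of any of cup, bead, arch, jar, car, block from where it was at the start of the episode above 0.03 m).
It also fails if it takes over 72 s, if anything falls off the work surface, if the arm or the gripper's body presses on something with over 40 N, if the wrist force passes 120 N, or if a joint passes its speed limit or range.

## Working session

There is one attempt and no reset: what is moved stays moved. The work goes in short steps, Python scripts to look and compute and a shell command to move; the robot and the scene stay as the last step left them, time stands still between calls to the robot, and variables do not carry over. Pictures are saved under pics/ and viewed, and the job is handed in when it is done.

```bash
mkdir -p pics; cat > h.py <<'E'
from plant import *
import numpy as np, cv2, json
def snap(name,fn):
    st=read_state(); im=read_camera(name); cv2.imwrite('pics/'+fn,im[:,:,::-1]); 
    return st,im
def info(name): 
    return camera_info(name)
def ext(name,st=None):
    ci=camera_info(name)
    if name=='wrist':
        T=np.eye(4);T[:3,:3]=np.array(st['eef_rot']);T[:3,3]=st['position']
        return np.linalg.inv(T@np.array(ci['tool_from_camera']))
    return np.array(ci['extrinsics'])
def ray(name,px,st=None):
    ci=camera_info(name);K=np.array(ci['intrinsics']);k=ci['k1']
    d=np.linalg.inv(K)@np.array([px[0],px[1],1.]);xy=d[:2].copy();u=xy.copy()
    for _ in range(50):u=xy/(1+k*(u@u))
    E=ext(name,st);R=E[:3,:3];t=E[:3,3]
    o=-R.T@t;v=R.T@np.array([u[0],u[1],1]);return o,v/np.linalg.norm(v)
def atz(name,px,z,st=None):
    o,v=ray(name,px,st);return o+v*(z-o[2])/v[2]
def proj(name,P,st=None):
    ci=camera_info(name);K=np.array(ci['intrinsics']);k=ci['k1']
    E=ext(name,st);c=E[:3,:3]@np.asarray(P,float)+E[:3,3];u=c[:2]/c[2];u=u*(1+k*(u@u))
    return (K@np.array([u[0],u[1],1]))[:2]
def tri(obs):
    A=np.zeros((3,3));b=np.zeros(3);L=[]
    for n,p,s in obs:
        o,v=ray(n,p,s);M=np.eye(3)-np.outer(v,v);A+=M;b+=M@o;L.append((o,v))
    X=np.linalg.solve(A,b);return X,[np.linalg.norm((np.eye(3)-np.outer(v,v))@(X-o)) for o,v in L]
E
python3 - <<'E'
from h import *
np.set_printoptions(precision=4,suppress=True)
for n in ['scene','side','wrist']:
    st,im=snap(n,n+'0.png')
    print(n,camera_info(n))
print(st)
E
```

```text
scene {'intrinsics': array([[359.6026,   0.    , 253.4057],
       [  0.    , 359.6026, 193.9076],
       [  0.    ,   0.    ,   1.    ]]), 'k1': -0.05037634487982864, 'extrinsics': array([[-0.8408,  0.5412, -0.0117,  0.5126],
       [ 0.4351,  0.6629, -0.6093, -0.1345],
       [-0.322 , -0.5174, -0.7929,  1.4717],
       [ 0.    ,  0.    ,  0.    ,  1.    ]])}
side {'intrinsics': array([[492.6527,   0.    , 258.4299],
       [  0.    , 492.6527, 187.0659],
       [  0.    ,   0.    ,   1.    ]]), 'k1': 0.06506386470901282, 'extrinsics': array([[ 0.822 , -0.5693, -0.0146, -0.4991],
       [-0.3897, -0.5437, -0.7433,  0.2721],
       [ 0.4152,  0.6167, -0.6688,  1.4299],
       [ 0.    ,  0.    ,  0.    ,  1.    ]])}
wrist {'intrinsics': array([[327.8295,   0.    , 256.6998],
       [  0.    , 327.8295, 189.5364],
       [  0.    ,   0.    ,   1.    ]]), 'k1': -0.0860064892485804, 'tool_from_camera': array([[ 0.0011, -0.9684, -0.2493,  0.0677],
       [ 1.    ,  0.0009,  0.0008,  0.0001],
       [-0.0006, -0.2493,  0.9684, -0.0821],
       [ 0.    ,  0.    ,  0.    ,  1.    ]])}
{'clock': 0.1, 'joints': array([64.9624, 23.5958, -0.728 , 91.4961,  0.3201, 64.9903, -4.7102]), 'dq': array([-0.0428, -0.2087, -0.0432, -0.2207, -0.0219, -0.0443, -0.0147]), 'effort': array([  0.0039, -58.9091,   0.6439, -29.1708,  -0.054 ,   0.0145,
         0.    ]), 'position': array([ 0.2252, -0.5827,  0.3019]), 'eef_rot': array([[ 0.9328,  0.3605, -0.0006],
       [ 0.3605, -0.9328,  0.0013],
       [-0.0001, -0.0014, -1.    ]]), 'force': array([ 0.0007, -0.1516,  0.0827]), 'moment': array([ 0.0695,  0.02  , -0.0074]), 'finger_gap': 0.9987140039969121}
```

View pics/scene0.png

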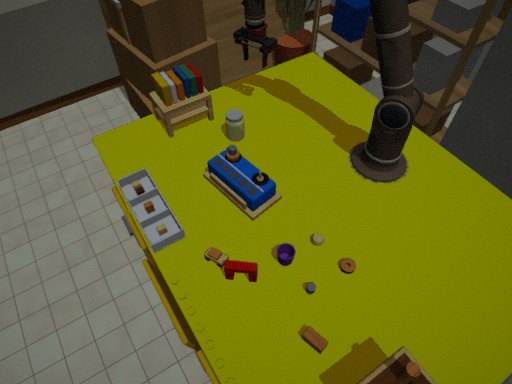

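View pics/side0.png

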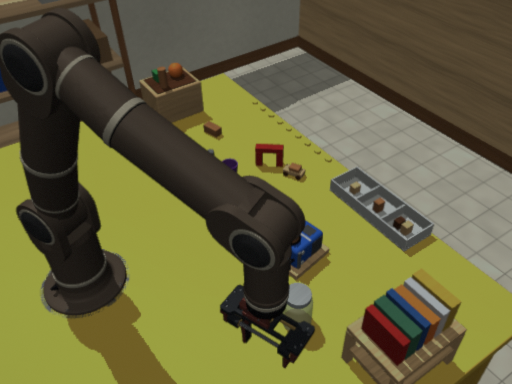

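View pics/wrist0.png

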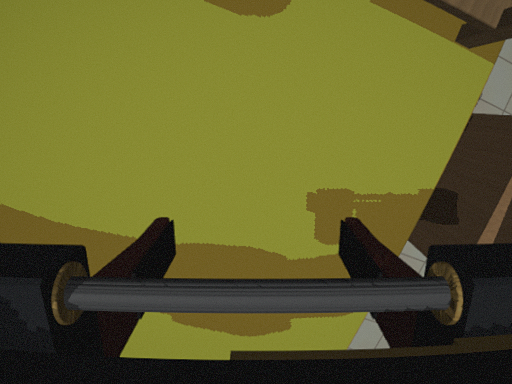

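```bash
python3 -c "
import plant;print([n for n in dir(plant) if n[0]!='_']); print(getattr(plant,'grasp_offset',None))"
```

```text
['IKError', 'camera_info', 'grasp_offset', 'hand_in', 'read_camera', 'read_state']
0.0613
```

```bash
python3 - <<'E'
import cv2,numpy as np
im=cv2.imread('pics/scene0.png')
a=cv2.resize(im[130:220,190:290],None,fx=4,fy=4,interpolation=cv2.INTER_CUBIC)
b=cv2.resize(im[220:310,280:380],None,fx=4,fy=4,interpolation=cv2.INTER_CUBIC)
cv2.imwrite('pics/sc_crop.png',np.hstack([a,b]))
E
python3 - <<'E'
from h import *
np.set_printoptions(precision=4,suppress=True)
for n,p,z in [('bare/upper',(232,152),.125),('low',(262,178),.09),('wheel',(348,265),.018),('cap',(311,285),.032),('cup',(287,250),.058),('bead',(318,237),.026),('arch',(241,264),.08),('jar',(235,118),.12)]:
    print(n,atz('scene',p,z))
E
```

```text
bare/upper [ 0.5312 -0.2666  0.125 ]
low [ 0.4914 -0.1241  0.09  ]
wheel [0.4277 0.2895 0.018 ]
cap [0.5771 0.2815 0.032 ]
cup [0.577  0.1513 0.058 ]
bead [0.4469 0.1557 0.026 ]
arch [0.7328 0.1222 0.08  ]
jar [ 0.4205 -0.43    0.12  ]
```

View pics/sc_crop.png

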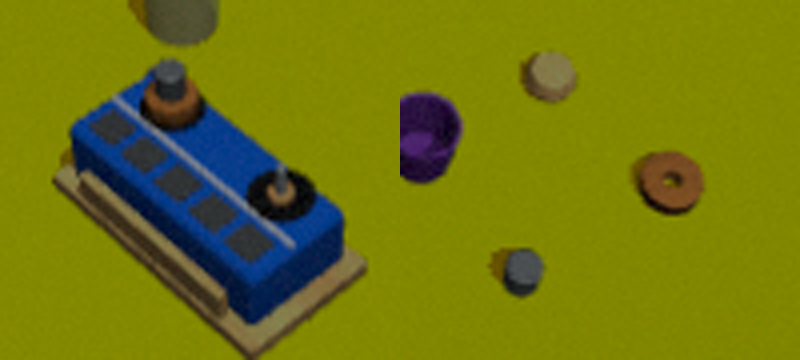

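The scene view shows the bare axle's tip near (260,172), the fitted cap at (232,149), the loose wheel at (348,265), the cap's top at (311,284), and the bead at (318,237). I'll move over the axle first to look at it with the wrist camera.

```bash
python3 -m jog '[{"jaw":87,"travel":[0.8,-0.7,0],"roll":0},{"jaw":87,"travel":[1.6,-1.4,0],"roll":0},{"jaw":87,"travel":[2.4,-2.1,0],"roll":0},{"jaw":87,"travel":[3.2,-2.8,0],"roll":0},{"jaw":87,"travel":[4.0,-3.5,0],"roll":0},{"jaw":87,"travel":[4.8,-4.2,0],"roll":0},{"jaw":87,"travel":[5.5,-4.9,0],"roll":0},{"jaw":87,"travel":[6.0,-5.4,0],"roll":0}]' 30
python3 - <<'E'
from h import *
st,im=snap('wrist','w1.png');print(st['position'],st['joints'],st['clock'],st['dq'])
json.dump({k:np.array(v).tolist() for k,v in st.items()},open('w1.json','w'))
E
```

```text
clock: 1.15
position: [0.445, -0.1483, 0.3027]
eef_rot: [[0.932, 0.362, 0.0], [0.362, -0.932, 0.0], [0.0, -0.0, -1.0]]
force: [0.6, -0.6, -0.4]
finger_gap: 0.989
[ 0.44496782 -0.14830591  0.30273898] [ 28.62158051   9.38201929 -18.00354281 111.32078394   3.32864751
  59.77329044 -59.59415054] 1.15 [-30.28220657   3.34975831 -15.66747148  -3.03460022   4.34361993
   0.71073909 -48.50408967]
```

View pics/w1.png

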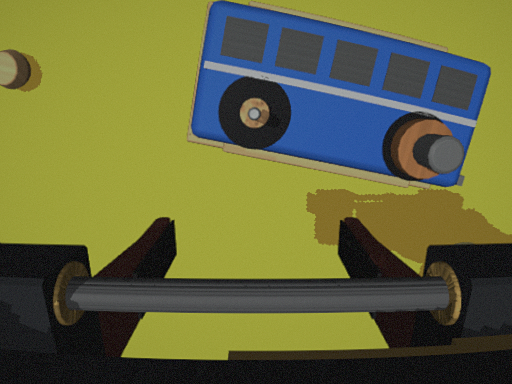

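The wrist view shows the axle tip at (254,114), inside the cork ring, and the fitted cap at (445,153). The bead is at the left edge.

```bash
python3 - <<'E'
from h import *
np.set_printoptions(precision=4,suppress=True)
st,im=snap('wrist','w2.png');print(st['position'],st['clock'],np.abs(st['dq']).max())
json.dump({k:np.array(v).tolist() for k,v in st.items()},open('w2.json','w'))
c=cv2.resize(im[60:180,180:320,::-1],None,fx=5,fy=5,interpolation=cv2.INTER_CUBIC);cv2.imwrite('pics/w2c.png',c)
for p in [(254,114)]:
  for z in (.124,.128,.132): print(atz('wrist',p,z,json.load(open('w1.json'))),atz('scene',(260,171.7),z))
E
```

```text
[ 0.4471 -0.1428  0.3029] 1.2 9.185412919760676
[ 0.5015 -0.1244  0.124 ] [ 0.4972 -0.1287  0.124 ]
[ 0.5016 -0.1244  0.128 ] [ 0.4991 -0.1258  0.128 ]
[ 0.5017 -0.1244  0.132 ] [ 0.501  -0.1229  0.132 ]
```

View pics/w2c.png

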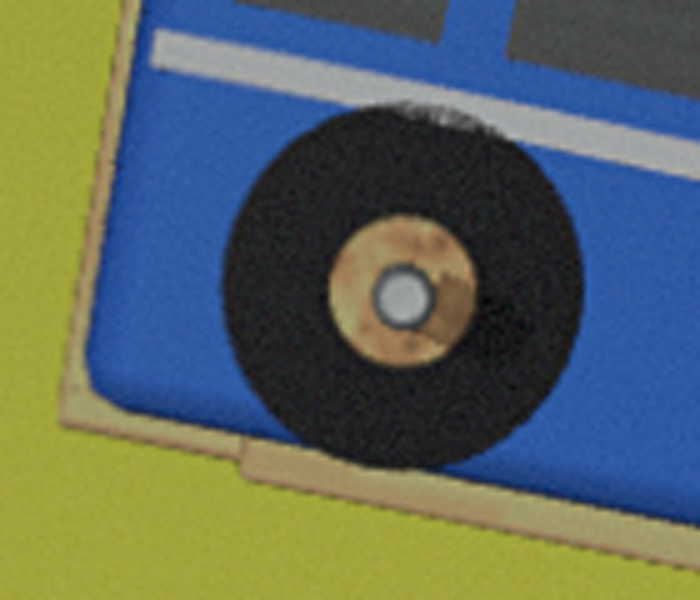

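```bash
python3 -m jog '[{"jaw":87,"travel":[0.3,-0.95,0],"roll":0},{"jaw":87,"travel":[0.6,-1.9,0],"roll":0},{"jaw":87,"travel":[0.9,-2.85,0],"roll":0},{"jaw":87,"travel":[1.2,-3.8,0.2],"roll":0},{"jaw":87,"travel":[1.5,-4.75,0.5],"roll":0},{"jaw":87,"travel":[1.8,-5.6,0.8],"roll":0},{"jaw":87,"travel":[2.1,-6.4,1.1],"roll":0},{"jaw":87,"travel":[2.3,-6.8,1.2],"roll":0}]' 30
python3 - <<'E'
from h import *
np.set_printoptions(precision=4,suppress=True)
read_camera('wrist');read_camera('wrist')
st,im=snap('wrist','w3.png');print(st['position'],st['joints'],st['clock'],np.abs(st['dq']).max())
json.dump({k:np.array(v).tolist() for k,v in st.items()},open('w3.json','w'))
E
```

```text
clock: 2.25
position: [0.4252, 0.281, 0.2293]
eef_rot: [[0.932, 0.363, -0.002], [0.363, -0.932, -0.0], [-0.002, -0.0, -1.0]]
force: [-0.4, -0.6, 0.1]
finger_gap: 0.993
[0.4254 0.2815 0.2297] [ -10.9636   20.7798  -34.4208  110.1949   14.3473   53.3358 -120.9712] 2.35 2.907836408147745
```

View pics/w3.png

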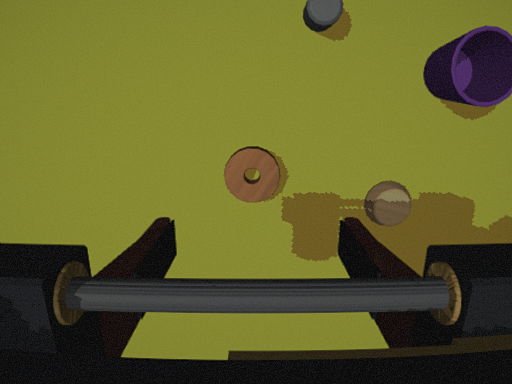

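```bash
python3 - <<'E'
from h import *
np.set_printoptions(precision=4,suppress=True)
st=json.load(open('w3.json'));R=np.array(st['eef_rot'])
for nm,p,z in (('wheel',(252,174.5),.018),('cap',(324,11),.032)):
    P=atz('wrist',p,z,st);d=R.T@(P-st['position']);print(nm,P,atz('scene',{'wheel':(348,265),'cap':(311,284)}[nm],z),d,d/.06, 'tip->z3mm', (st['position'][2]-.083)/.06)
im=cv2.imread('pics/w3.png');cv2.imwrite('pics/w3c.png',cv2.resize(im[130:220,200:310],None,fx=6,fy=6,interpolation=cv2.INTER_CUBIC))
E
```

```text
wheel [0.4295 0.2876 0.018 ] [0.4277 0.2895 0.018 ] [ 0.0063 -0.0039  0.2117] [ 0.105  -0.0654  3.5279] tip->z3mm 2.4446381665614165
cap [0.577  0.2834 0.032 ] [0.575  0.2789 0.032 ] [0.1422 0.0536 0.1974] [2.3695 0.894  3.2903] tip->z3mm 2.4446381665614165
```

View pics/w3c.png

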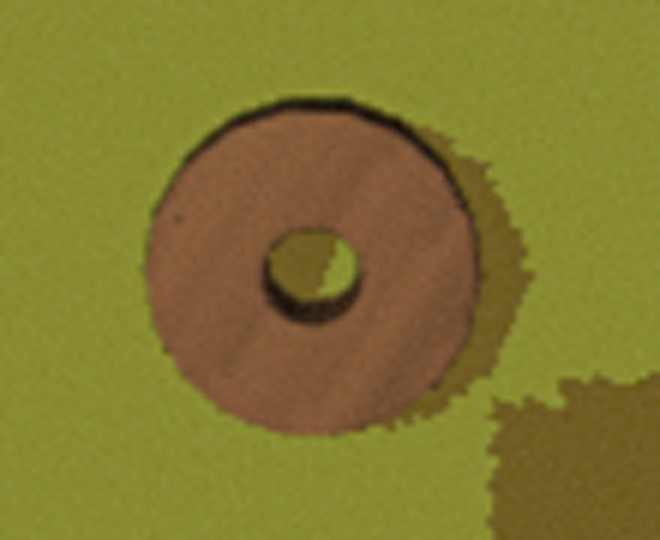

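```bash
python3 -m jog '[{"jaw":87,"travel":[0.085,-0.065,0.8],"roll":0},{"jaw":87,"travel":[0.085,-0.065,1.6],"roll":0},{"jaw":87,"travel":[0.085,-0.065,2.2],"roll":0},{"jaw":87,"travel":[0.085,-0.065,2.42],"roll":0},{"jaw":87,"travel":[0.085,-0.065,2.42],"roll":0},{"jaw":40,"travel":[0.085,-0.065,2.42],"roll":0},{"jaw":40,"travel":[0.085,-0.065,2.42],"roll":0},{"jaw":40,"travel":[0.085,-0.065,2.42],"roll":0}]' 25
python3 - <<'E'
from h import *
np.set_printoptions(precision=4,suppress=True)
st=read_state();print(st['position'],st['force'],st['finger_gap'],st['clock'])
E
```

```text
clock: 3.4
position: [0.4297, 0.2849, 0.0863]
eef_rot: [[0.933, 0.36, 0.001], [0.36, -0.933, 0.001], [0.001, -0.0, -1.0]]
force: [-0.7, 0.4, -0.5]
finger_gap: 0.686
[0.4297 0.2849 0.0863] [-0.6821  0.42   -0.5354] 0.6862079585109495 3.4
```

```bash
python3 -m jog '[{"jaw":40,"travel":[0,0,0],"roll":0},{"jaw":40,"travel":[0,0,0],"roll":0},{"jaw":40,"travel":[0,0,0],"roll":0},{"jaw":40,"travel":[0,0,-0.3],"roll":0},{"jaw":40,"travel":[0,0,-1.0],"roll":0},{"jaw":40,"travel":[0,0,-1.9],"roll":0},{"jaw":40,"travel":[0,0,-2.8],"roll":0},{"jaw":40,"travel":[0,0,-3.4],"roll":0}]' 25
python3 - <<'E'
from h import *
np.set_printoptions(precision=4,suppress=True)
read_camera('wrist');read_camera('wrist');st,im=snap('wrist','w4.png');print(st['position'],st['force'],st['finger_gap'],st['clock'])
json.dump({k:np.array(v).tolist() for k,v in st.items()},open('w4.json','w'))
E
```

```text
clock: 4.4
position: [0.4291, 0.2851, 0.293]
eef_rot: [[0.933, 0.361, 0.002], [0.361, -0.933, 0.001], [0.003, -0.0, -1.0]]
force: [-0.1, 0.1, -1.0]
finger_gap: 0.59
[0.4301 0.286  0.2943] [ 0.1488 -0.4964 -0.7911] 0.5918560465962108 4.5
```

View pics/w4.png

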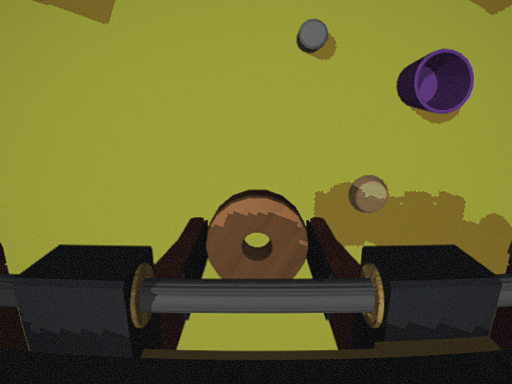

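The wheel is in the hand, with its bore's upper rim at about (257,240). I'll zoom in and compute the grasp offset.

```bash
python3 - <<'E'
from h import *
np.set_printoptions(precision=4,suppress=True)
im=cv2.imread('pics/w4.png');cv2.imwrite('pics/w4c.png',cv2.resize(im[180:290,190:330],None,fx=5,fy=5,interpolation=cv2.INTER_CUBIC))
st=json.load(open('w4.json'));R=np.array(st['eef_rot'])
P0=np.array(st['position'])
for x in (-.004,0,.004): print(x,proj('wrist',P0+R@np.array([x,0,.0683]),st),proj('wrist',P0+R@np.array([x+.026,0,.0683]),st),proj('wrist',P0+R@np.array([x+.0075,0,.0683]),st),proj('wrist',P0+R@np.array([x-.0075,0,.0683]),st))
E
```

```text
-0.004 [256.0958 253.4346] [256.1275 203.7262] [256.1044 239.5565] [256.0876 266.9408]
0 [256.1004 246.0794] [256.1329 195.6806] [256.1092 232.0022] [256.0919 259.7837]
0.004 [256.105 238.618] [256.1383 187.5296] [256.1141 224.3415] [256.0964 252.521 ]
```

View pics/w4c.png

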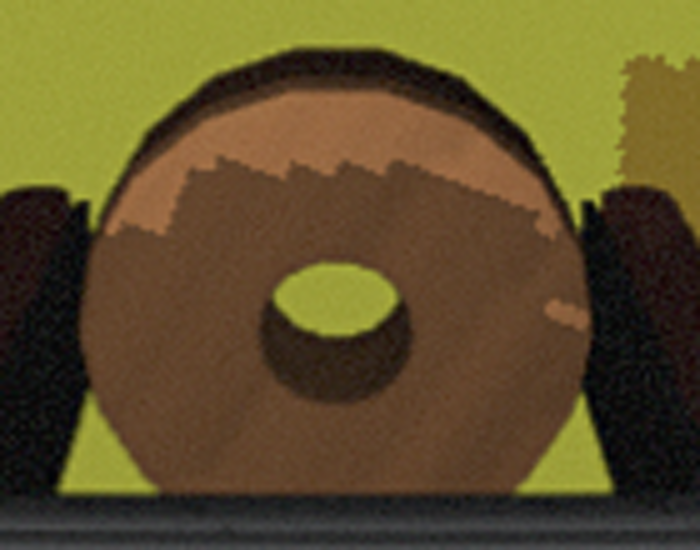

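```bash
python3 - <<'E'
from h import *
np.set_printoptions(precision=4,suppress=True)
a=json.load(open('w1.json'));b=json.load(open('w2.json'))
P=atz('wrist',(260.8,119.2),.128,b);print(P)
st=read_state();R=np.array(st['eef_rot']);print(st['position']);d=R.T@(P-st['position']);print(d/.06,np.linalg.norm(d[:2]))
E
```

```text
[ 0.5022 -0.1244  0.128 ]
[0.4296 0.2852 0.292 ]
[-1.3443  6.8042  2.7257] 0.4161410096764482
```

```bash
python3 -m jog '[{"jaw":40,"travel":[-0.3,0.95,0],"roll":0},{"jaw":40,"travel":[-0.6,1.9,0],"roll":0},{"jaw":40,"travel":[-0.9,2.85,0],"roll":0},{"jaw":40,"travel":[-1.2,3.8,0],"roll":0},{"jaw":40,"travel":[-1.5,4.7,0],"roll":0},{"jaw":40,"travel":[-1.8,5.6,0.2],"roll":0},{"jaw":40,"travel":[-2.1,6.4,0.4],"roll":0},{"jaw":40,"travel":[-2.15,6.8,0.6],"roll":0}]' 25
python3 - <<'E'
from h import *
np.set_printoptions(precision=4,suppress=True)
for _ in range(4):read_camera('wrist')
st,im=snap('wrist','w5.png');print(st['position'],st['force'],st['finger_gap'],st['clock'],np.abs(st['dq']).max())
json.dump({k:np.array(v).tolist() for k,v in st.items()},open('w5.json','w'))
R=np.array(st['eef_rot']);print(proj('wrist',np.array([.5022,-.1244,.128]),st))
snap('scene','s5.png')
c=cv2.resize(im[50:250,180:330,::-1],None,fx=3,fy=3,interpolation=cv2.INTER_CUBIC);cv2.imwrite('pics/w5c.png',c)
E
```

```text
clock: 5.55
position: [0.4547, -0.145, 0.252]
eef_rot: [[0.934, 0.357, -0.002], [0.357, -0.934, -0.0], [-0.002, -0.001, -1.0]]
force: [0.5, 0.5, -1.1]
finger_gap: 0.589
[ 0.4559 -0.1409  0.2528] [ 0.2022 -0.4772 -0.662 ] 0.5877729047280557 5.75 1.1365522535912114
[258.7089 135.8203]
```

View pics/w5c.png

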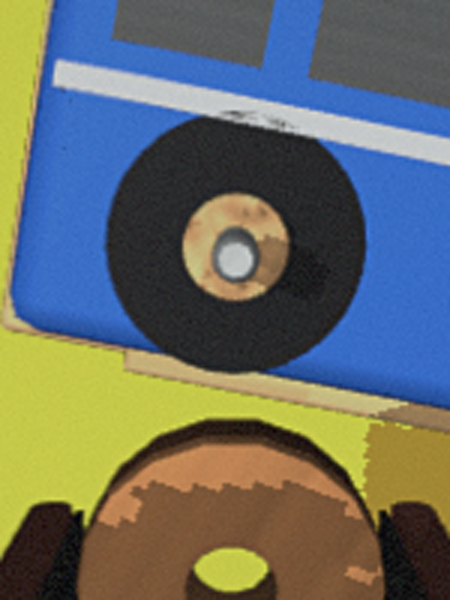

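```bash
python3 - <<'E'
from h import *
np.set_printoptions(precision=4,suppress=True)
st=read_state();s5=json.load(open('w5.json'));R=np.array(st['eef_rot'])
P=atz('wrist',(258.5,136.2),.128,s5);print(P)
d=R.T@(P-st['position'])-np.array([-.0003,.0006,0]);print(st['position'],d/.06)
# tip height by two wrist views
print(tri([('wrist',(260.8,119.2),json.load(open('w2.json'))),('wrist',(258.5,136.2),s5)]))
print(tri([('wrist',(260.8,119.2),json.load(open('w2.json'))),('wrist',(258.5,136.2),s5),('scene',(260,171.7),None)]))
E
```

```text
[ 0.5019 -0.1244  0.128 ]
[ 0.4563 -0.1403  0.2535] [0.8097 0.0195 2.0923]
(array([ 0.5023, -0.1243,  0.1319]), [np.float64(4.651001287378812e-05), np.float64(4.6510012873707465e-05)])
(array([ 0.5017, -0.124 ,  0.1314]), [np.float64(0.0006313106393485052), np.float64(0.0005435036704211413), np.float64(0.0011737833486528757)])
```

```bash
python3 -m jog '[{"jaw":40,"travel":[0.4,0.01,0.1],"roll":0},{"jaw":40,"travel":[0.7,0.02,0.3],"roll":0},{"jaw":40,"travel":[0.8,0.02,0.4],"roll":0},{"jaw":40,"travel":[0.81,0.02,0.5],"roll":0},{"jaw":40,"travel":[0.81,0.02,0.5],"roll":0},{"jaw":40,"travel":[0.81,0.02,0.5],"roll":0},{"jaw":40,"travel":[0.81,0.02,0.5],"roll":0},{"jaw":40,"travel":[0.81,0.02,0.5],"roll":0}]' 25
python3 - <<'E'
from h import *
np.set_printoptions(precision=4,suppress=True)
st,im=snap('wrist','w6.png');print(st['position'],st['force'],st['moment'],st['clock'],np.abs(st['dq']).max())
R=np.array(st['eef_rot']);d=R.T@(np.array([.5020,-.1243,.13])-st['position']);print('axle in tool',d)
cv2.imwrite('pics/w6c.png',cv2.resize(im[170:290,180:340,::-1],None,fx=5,fy=5,interpolation=cv2.INTER_CUBIC))
E
```

```text
clock: 6.85
position: [0.5018, -0.126, 0.2237]
eef_rot: [[0.933, 0.36, 0.0], [0.36, -0.933, -0.0], [0.0, 0.0, -1.0]]
force: [-0.9, 0.4, 0.1]
finger_gap: 0.586
[ 0.5018 -0.126   0.2237] [-0.906   0.416   0.0746] [-0.0063 -0.0143  0.0046] 6.85 0.17296260112126338
axle in tool [ 0.0008 -0.0016  0.0937]
```

View pics/w6c.png

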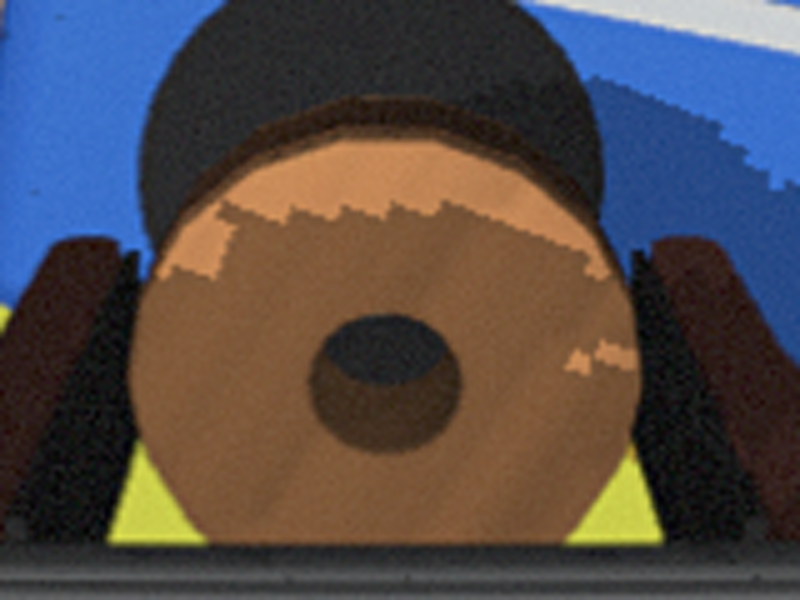

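```bash
python3 -m jog '[{"jaw":40,"travel":[0.012,-0.03,0],"roll":0},{"jaw":40,"travel":[0.012,-0.03,0],"roll":0},{"jaw":40,"travel":[0.012,-0.03,0],"roll":0},{"jaw":40,"travel":[0.012,-0.03,0],"roll":0},{"jaw":40,"travel":[0.012,-0.03,0],"roll":0},{"jaw":40,"travel":[0.012,-0.03,0],"roll":0},{"jaw":40,"travel":[0.012,-0.03,0],"roll":0},{"jaw":40,"travel":[0.012,-0.03,0],"roll":0}]' 25
python3 - <<'E'
from h import *
np.set_printoptions(precision=4,suppress=True)
for i in range(3):
    st,im=snap('wrist','w7.png')
    R=np.array(st['eef_rot']);d=R.T@(np.array([.5020,-.1243,.13])-st['position']);print(st['position'],'axle in tool',d)
E
```

```text
clock: 7.9
position: [0.5018, -0.1239, 0.2235]
eef_rot: [[0.933, 0.361, 0.0], [0.361, -0.933, -0.0], [0.0, 0.0, -1.0]]
force: [-0.4, -0.1, -0.8]
finger_gap: 0.587
[ 0.5018 -0.1239  0.2235] axle in tool [0.     0.0004 0.0935]
[ 0.5018 -0.1239  0.2234] axle in tool [0.     0.0004 0.0934]
[ 0.5018 -0.1239  0.2234] axle in tool [0.     0.0004 0.0934]
```

Aligned to within about 0.5 mm. Next I lower the wheel over the axle.

```bash
python3 -m jog '[{"jaw":40,"travel":[0,0,0.08],"roll":0},{"jaw":40,"travel":[0,0,0.16],"roll":0},{"jaw":40,"travel":[0,0,0.24],"roll":0},{"jaw":40,"travel":[0,0,0.32],"roll":0},{"jaw":40,"travel":[0,0,0.4],"roll":0},{"jaw":40,"travel":[0,0,0.48],"roll":0},{"jaw":40,"travel":[0,0,0.48],"roll":0},{"jaw":40,"travel":[0,0,0.48],"roll":0}]' 25
python3 - <<'E'
from h import *
np.set_printoptions(precision=4,suppress=True)
st,im=snap('wrist','w8.png');print(st['position'],st['force'],st['moment'])
cv2.imwrite('pics/w8c.png',cv2.resize(im[170:290,180:340,::-1],None,fx=5,fy=5,interpolation=cv2.INTER_CUBIC))
E
```

```text
clock: 9.05
position: [0.5019, -0.1239, 0.1947]
eef_rot: [[0.933, 0.361, 0.0], [0.361, -0.933, -0.0], [0.0, 0.0, -1.0]]
force: [-0.3, 0.7, -0.9]
finger_gap: 0.584
[ 0.5019 -0.1239  0.1947] [-0.3423  0.7091 -0.9427] [-0.0303  0.013  -0.0014]
```

View pics/w8c.png

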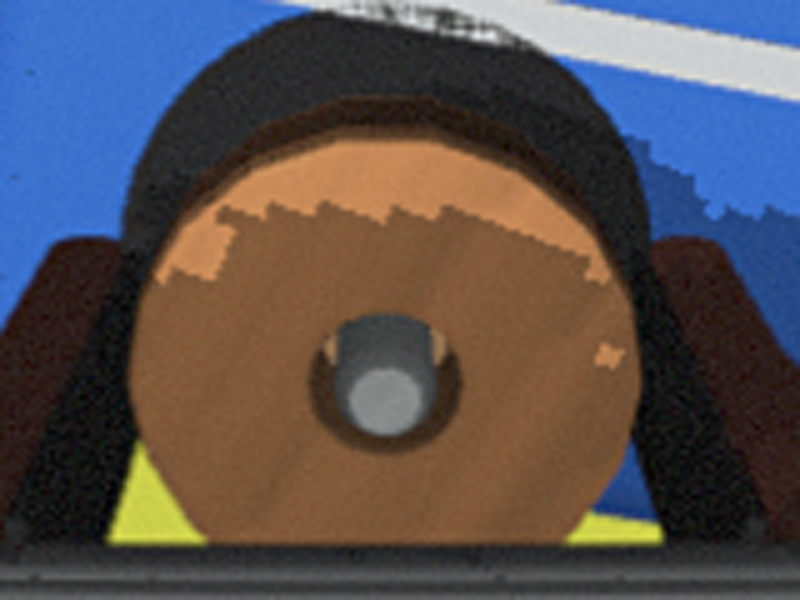

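The axle is up inside the bore and centred. I'll lower it a little more, release and rise.

```bash
python3 -m jog '[{"jaw":40,"travel":[0,0,0.06],"roll":0},{"jaw":40,"travel":[0,0,0.12],"roll":0},{"jaw":40,"travel":[0,0,0.12],"roll":0},{"jaw":80,"travel":[0,0,0.12],"roll":0},{"jaw":80,"travel":[0,0,0.12],"roll":0},{"jaw":80,"travel":[0,0,0.12],"roll":0},{"jaw":80,"travel":[0,0,-0.3],"roll":0},{"jaw":80,"travel":[0,0,-1.0],"roll":0}]' 25
python3 - <<'E'
from h import *
np.set_printoptions(precision=4,suppress=True)
for _ in range(3):read_camera('wrist')
st,im=snap('wrist','w9.png');print(st['position'],st['force'],st['finger_gap'])
json.dump({k:np.array(v).tolist() for k,v in st.items()},open('w9.json','w'))
E
```

```text
clock: 10.1
position: [0.5011, -0.1238, 0.2543]
eef_rot: [[0.933, 0.361, -0.003], [0.361, -0.933, 0.001], [-0.002, -0.002, -1.0]]
force: [1.5, -0.8, 0.1]
finger_gap: 0.912
[ 0.5029 -0.1241  0.2567] [ 0.0174 -0.7324 -0.392 ] 0.9095145456153314
```

View pics/w9.png

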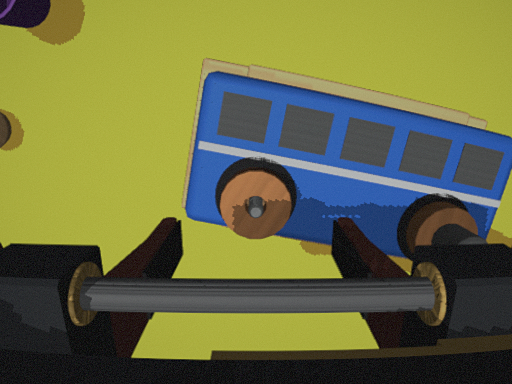

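```bash
python3 - <<'E'
from h import *
np.set_printoptions(precision=4,suppress=True)
im=cv2.imread('pics/w9.png');cv2.imwrite('pics/w9c.png',cv2.resize(im[145:250,205:305],None,fx=6,fy=6,interpolation=cv2.INTER_CUBIC))
st=read_state();R=np.array(st['eef_rot']);d=R.T@(np.array([.576,.281,.032])-st['position']);print(st['position'],d/.06,np.linalg.norm(d[:2]),st['joints'])
s=json.load(open('w9.json'))
for z in (.128,.13,.132):print(proj('wrist',[.502,-.1243,z],s))
print(proj('wrist',[.502,-.1243,.096+.018],s))
E
```

```text
[ 0.5021 -0.124   0.2553] [ 3.5763 -5.8579  3.7194] 0.41179847924551904 [ 26.3375  17.4764 -21.6757 108.4627   7.7831  55.3696 -67.7321]
[255.5161 210.843 ]
[255.5153 211.7649]
[255.5146 212.7032]
[255.5208 204.8135]
```

View pics/w9c.png

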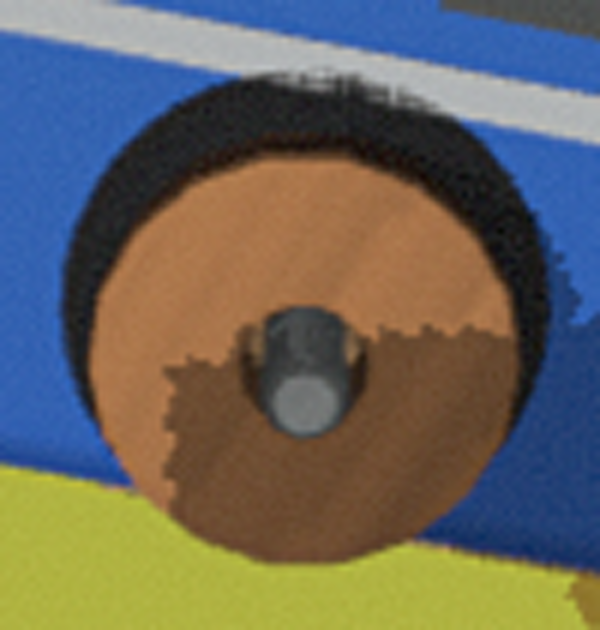

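```bash
python3 -m jog '[{"jaw":80,"travel":[0.5,-0.8,0],"roll":0},{"jaw":80,"travel":[1.0,-1.65,0],"roll":0},{"jaw":80,"travel":[1.5,-2.5,0],"roll":0},{"jaw":80,"travel":[2.0,-3.3,0.2],"roll":0},{"jaw":80,"travel":[2.5,-4.1,0.4],"roll":0},{"jaw":80,"travel":[3.0,-4.95,0.6],"roll":0},{"jaw":80,"travel":[3.4,-5.6,0.8],"roll":0},{"jaw":80,"travel":[3.55,-5.86,0.9],"roll":0}]' 40
python3 - <<'E'
from h import *
np.set_printoptions(precision=4,suppress=True)
for _ in range(5):read_camera('wrist')
st,im=snap('wrist','w10.png');print(st['position'],st['joints'],st['finger_gap'],np.abs(st['dq']).max(),st['clock'])
json.dump({k:np.array(v).tolist() for k,v in st.items()},open('w10.json','w'))
E
```

```text
clock: 11.3
position: [0.5723, 0.2838, 0.1983]
eef_rot: [[0.931, 0.364, -0.003], [0.364, -0.931, 0.0], [-0.003, -0.001, -1.0]]
force: [0.5, -0.3, -0.8]
finger_gap: 0.911
[0.5741 0.2786 0.2005] [ -12.4151   32.8758  -25.6673   94.1199   16.4011   56.8165 -112.5437] 0.9117758022189573 0.7723122958698448 11.55
```

View pics/w10.png

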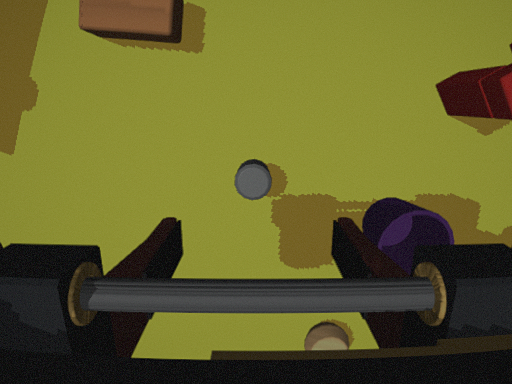

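```bash
python3 - <<'E'
from h import *
np.set_printoptions(precision=4,suppress=True)
im=cv2.imread('pics/w10.png');cv2.imwrite('pics/w10c.png',cv2.resize(im[150:210,220:290],None,fx=8,fy=8,interpolation=cv2.INTER_CUBIC))
s=json.load(open('w10.json'));st=read_state();R=np.array(st['eef_rot']);P=atz('wrist',(253,181),.032,s);print(P,atz('scene',(311,284),.032));print(st['position'],R.T@(P-st['position'])/.06,(st['position'][2]-.084)/.06)
E
```

```text
[0.5826 0.2843 0.032 ] [0.575  0.2789 0.032 ]
[0.5743 0.2784 0.2009] [ 0.1649 -0.0463  2.8142] 1.9476417121529994
```

View pics/w10c.png

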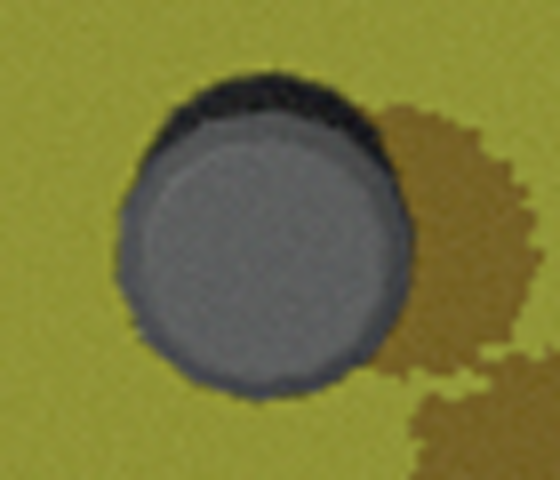

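```bash
python3 - <<'E'
from h import *
np.set_printoptions(precision=4,suppress=True)
print(proj('scene',[.5826,.2843,.032]),proj('scene',[.577,.2834,.032]))
for f,p in (('w3',(324,11)),('w4',(313,35))):
    s=json.load(open(f+'.json'));print(f,atz('wrist',p,.032,s),proj('wrist',[.5826,.2843,.032],s))
st,im=snap('scene','s10.png')
cv2.imwrite('pics/s10c.png',cv2.resize(im[260:310,285:345,::-1],None,fx=10,fy=10,interpolation=cv2.INTER_CUBIC))
st,im=snap('wrist','w11.png');print(st['position'],st['eef_rot'],np.abs(st['dq']).max())
cv2.imwrite('pics/w4d.png',cv2.resize(cv2.imread('pics/w4.png')[0:70,280:350],None,fx=8,fy=8,interpolation=cv2.INTER_CUBIC))
E
```

```text
[310.1536 286.6324] [311.3962 285.4714]
w3 [0.577  0.2834 0.032 ] [325.6816   3.7538]
w4 [0.5797 0.2841 0.032 ] [313.9309  32.0381]
[0.5744 0.2786 0.2011] [[ 0.9337  0.3581  0.0009]
 [ 0.3581 -0.9337 -0.0009]
 [ 0.0005  0.0012 -1.    ]] 0.33728921195558187
```

View pics/s10c.png

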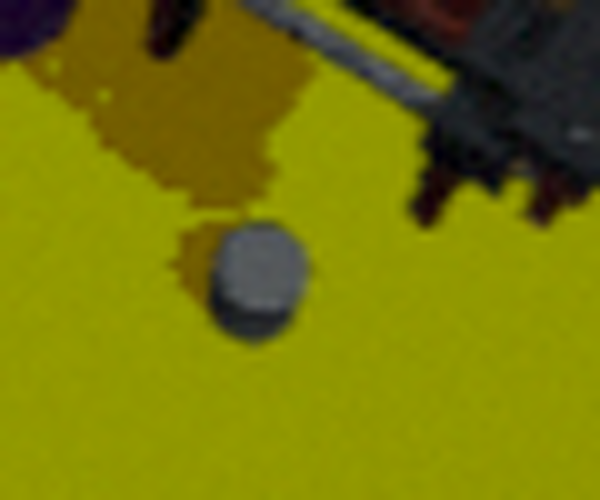

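View pics/w4d.png

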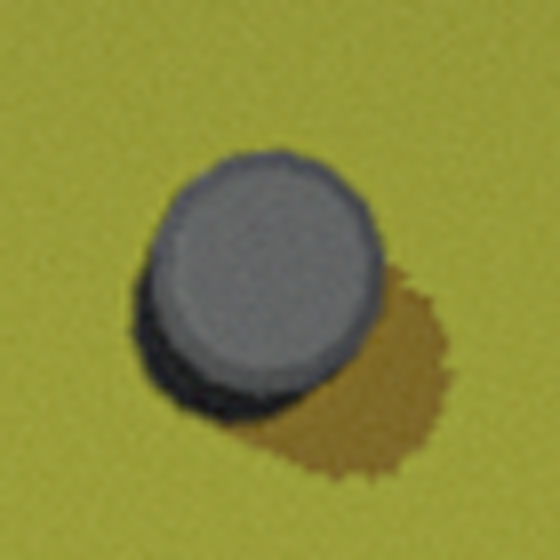

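```bash
python3 -m jog '[{"jaw":80,"travel":[0.15,-0.045,0.6],"roll":0},{"jaw":80,"travel":[0.15,-0.045,1.2],"roll":0},{"jaw":80,"travel":[0.15,-0.045,1.7],"roll":0},{"jaw":80,"travel":[0.15,-0.045,1.94],"roll":0},{"jaw":80,"travel":[0.15,-0.045,1.94],"roll":0},{"jaw":20,"travel":[0.15,-0.045,1.94],"roll":0},{"jaw":20,"travel":[0.15,-0.045,1.94],"roll":0},{"jaw":20,"travel":[0.15,-0.045,1.94],"roll":0}]' 55
python3 -m jog '[{"jaw":20,"travel":[0,0,0],"roll":0},{"jaw":20,"travel":[0,0,0],"roll":0},{"jaw":20,"travel":[0,0,0],"roll":0},{"jaw":20,"travel":[0,0,0],"roll":0},{"jaw":20,"travel":[0,0,0],"roll":0},{"jaw":20,"travel":[0,0,0],"roll":0},{"jaw":20,"travel":[0,0,0],"roll":0},{"jaw":20,"travel":[0,0,0],"roll":0}]' 55
python3 - <<'E'
from h import *
np.set_printoptions(precision=4,suppress=True)
st,im=snap('wrist','w12.png');print(st['position'],st['force'],st['finger_gap'],st['clock'])
json.dump({k:np.array(v).tolist() for k,v in st.items()},open('w12.json','w'))
cv2.imwrite('pics/w12c.png',cv2.resize(im[170:290,180:340,::-1],None,fx=5,fy=5,interpolation=cv2.INTER_CUBIC))
E
```

```text
clock: 12.7
position: [0.5815, 0.2868, 0.0851]
eef_rot: [[0.933, 0.361, 0.001], [0.361, -0.933, 0.0], [0.001, -0.0, -1.0]]
force: [0.1, 0.8, -0.1]
finger_gap: 0.605
clock: 13.7
position: [0.5812, 0.2865, 0.0843]
eef_rot: [[0.933, 0.36, 0.0], [0.36, -0.933, -0.0], [0.0, 0.0, -1.0]]
force: [-0.4, -1.1, 2.5]
finger_gap: 0.326
[0.5812 0.2865 0.0843] [-0.3551 -1.0741  2.4589] 0.32586204983189204 13.7
```

View pics/w12c.png

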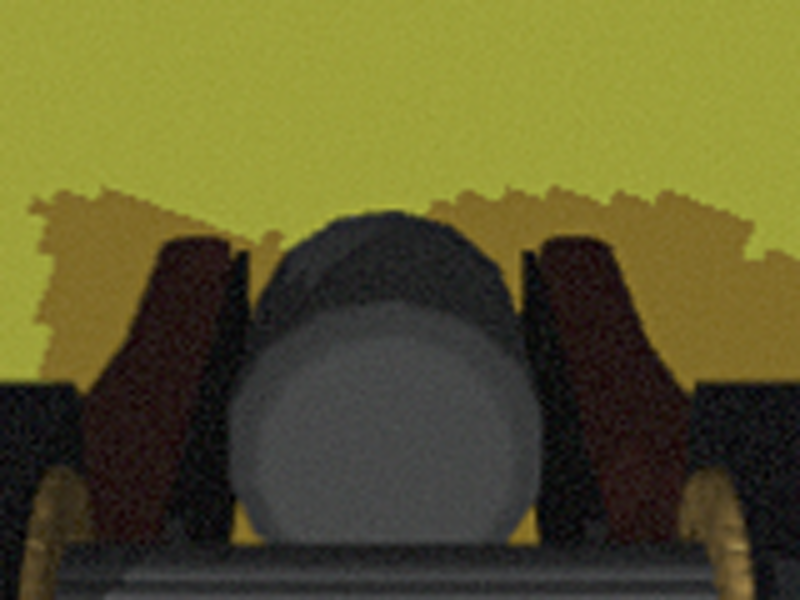

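```bash
python3 - <<'E'
from h import *
np.set_printoptions(precision=4,suppress=True)
s=json.load(open('w12.json'));R=np.array(s['eef_rot']);P0=np.array(s['position'])
a=np.linspace(0,2*np.pi,181)
for x in (-.002,0,.002):
    C=np.array([proj('wrist',P0+R@np.array([x+.015*np.cos(t),.015*np.sin(t),.0523]),s) for t in a])
    B=np.array([proj('wrist',P0+R@np.array([x+.015*np.cos(t),.015*np.sin(t),.0843]),s) for t in a])
    print(x,'toprow',C[:,1].min(),'cols',C[:,0].min(),C[:,0].max(),'row@left',C[C[:,0].argmin(),1],'bottom circle toprow',B[:,1].min())
E
```

```text
-0.002 toprow 233.93327974614704 cols 222.8900810496129 289.21867687031676 row@left 263.67183376967415 bottom circle toprow 211.14430476779907
0 toprow 229.67509795744274 cols 222.7641769453906 289.34915239183147 row@left 259.65677492381593 bottom circle toprow 207.5661671889997
0.002 toprow 225.38360651839002 cols 222.63822778708203 289.4797437577394 row@left 255.60874703573649 bottom circle toprow 203.96637299011715
```

```bash
python3 -m jog '[{"jaw":20,"travel":[0,0,-0.3],"roll":0},{"jaw":20,"travel":[0,0,-1.0],"roll":0},{"jaw":20,"travel":[0,0,-1.9],"roll":0},{"jaw":20,"travel":[-0.5,0.6,-2.5],"roll":0},{"jaw":20,"travel":[-1.1,1.3,-3.0],"roll":0},{"jaw":20,"travel":[-1.7,2.1,-3.1],"roll":0},{"jaw":20,"travel":[-2.3,2.85,-3.1],"roll":0},{"jaw":20,"travel":[-2.8,3.5,-3.1],"roll":0}]' 55
python3 -m jog '[{"jaw":20,"travel":[-0.5,0.7,0],"roll":0},{"jaw":20,"travel":[-1.0,1.4,0],"roll":0},{"jaw":20,"travel":[-1.4,2.0,0.2],"roll":0},{"jaw":20,"travel":[-1.6,2.35,0.4],"roll":0},{"jaw":20,"travel":[-1.65,2.4,0.5],"roll":0},{"jaw":20,"travel":[-1.65,2.4,0.5],"roll":0},{"jaw":20,"travel":[-1.65,2.4,0.5],"roll":0},{"jaw":20,"travel":[-1.65,2.4,0.5],"roll":0}]' 55
python3 - <<'E'
from h import *
np.set_printoptions(precision=4,suppress=True)
for i in range(2):
    st,im=snap('wrist','w13.png');print(st['position'],st['force'],st['finger_gap'],st['clock'])
json.dump({k:np.array(v).tolist() for k,v in st.items()},open('w13.json','w'))
print(proj('wrist',[.502,-.1243,.131],st))
cv2.imwrite('pics/w13c.png',cv2.resize(im[90:290,180:340,::-1],None,fx=4,fy=4,interpolation=cv2.INTER_CUBIC)[:600] if 0 else cv2.resize(im[140:290,180:340,::-1],None,fx=4,fy=4,interpolation=cv2.INTER_CUBIC))
cv2.imwrite('pics/w13d.png',cv2.resize(im[60:200,180:340,::-1],None,fx=4,fy=4,interpolation=cv2.INTER_CUBIC))
E
```

```text
clock: 14.75
position: [0.4993, 0.0282, 0.2716]
eef_rot: [[0.933, 0.36, 0.002], [0.36, -0.933, -0.001], [0.001, 0.001, -1.0]]
force: [0.1, -0.5, 0.3]
finger_gap: 0.324
clock: 15.75
position: [0.4602, -0.1388, 0.2407]
eef_rot: [[0.932, 0.362, 0.001], [0.362, -0.932, -0.0], [0.001, 0.0, -1.0]]
force: [0.2, -0.5, 0.3]
finger_gap: 0.323
[ 0.4602 -0.1388  0.2407] [ 0.2298 -0.4718  0.2604] 0.32250943092982925 15.75
[ 0.4601 -0.139   0.2406] [ 0.7395 -0.1687 -1.4977] 0.32487877824379896 15.8
[258.6346 146.6229]
```

View pics/w13c.png

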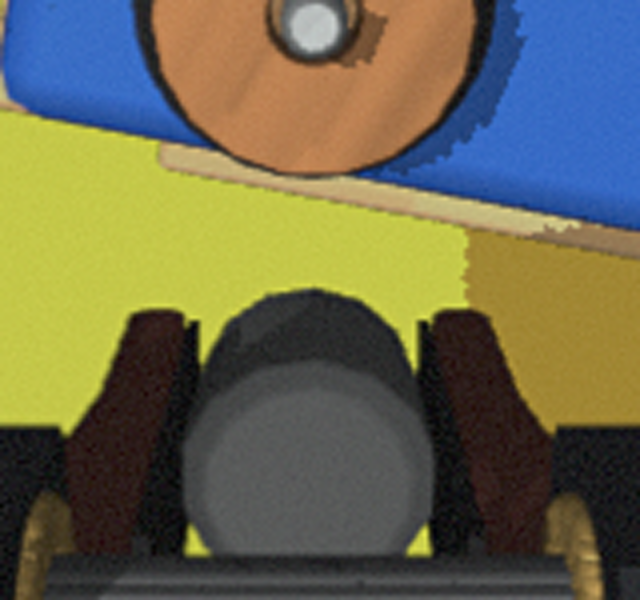

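View pics/w13d.png

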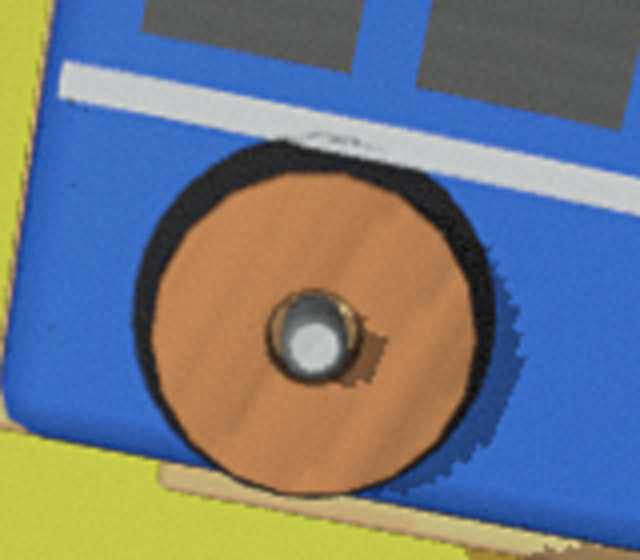

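```bash
python3 - <<'E'
from h import *
np.set_printoptions(precision=4,suppress=True)
s=json.load(open('w13.json'));R=np.array(s['eef_rot'])
P=atz('wrist',(259.1,146.7),.131,s);print(P, (R.T@(P-s['position'])-np.array([0,.0005,0]))/.06, np.array(s['joints']))
E
```

```text
[ 0.5021 -0.1246  0.131 ] [0.7376 0.0197 1.8273] [ 28.8879  14.9963 -20.9212 114.0449   6.7236  52.0628 -64.3028]
```

```bash
python3 -m jog '[{"jaw":20,"travel":[0.3,0.01,0.0],"roll":0},{"jaw":20,"travel":[0.6,0.02,0.1],"roll":0},{"jaw":20,"travel":[0.74,0.02,0.2],"roll":0},{"jaw":20,"travel":[0.74,0.02,0.3],"roll":0},{"jaw":20,"travel":[0.74,0.02,0.3],"roll":0},{"jaw":20,"travel":[0.74,0.02,0.3],"roll":0},{"jaw":20,"travel":[0.74,0.02,0.3],"roll":0},{"jaw":20,"travel":[0.74,0.02,0.3],"roll":0}]' 55
python3 - <<'E'
from h import *
np.set_printoptions(precision=4,suppress=True)
for i in range(4):
    st,im=snap('wrist','w14.png');R=np.array(st['eef_rot']);print(st['position'],st['force'],(R.T@(np.array([.5020,-.1245,.131])-st['position'])-np.array([0,.0005,0])))
E
```

```text
clock: 16.85
position: [0.5016, -0.1252, 0.2225]
eef_rot: [[0.933, 0.36, 0.0], [0.36, -0.933, -0.0], [0.0, 0.0, -1.0]]
force: [0.6, 0.7, -0.8]
finger_gap: 0.326
[ 0.5016 -0.1252  0.2225] [ 0.6242  0.6532 -0.8031] [ 0.0006 -0.001   0.0915]
[ 0.5015 -0.1251  0.2225] [-0.307   0.7208  0.2355] [ 0.0006 -0.001   0.0915]
[ 0.5016 -0.1251  0.2225] [-0.2823  0.8299 -0.1786] [ 0.0006 -0.0009  0.0915]
[ 0.5016 -0.1251  0.2224] [0.3114 0.4843 0.1083] [ 0.0006 -0.0009  0.0914]
```

```bash
python3 -m jog '[{"jaw":20,"travel":[0.01,-0.016,0],"roll":0},{"jaw":20,"travel":[0.01,-0.016,0],"roll":0},{"jaw":20,"travel":[0.01,-0.016,0.03],"roll":0},{"jaw":20,"travel":[0.01,-0.016,0.06],"roll":0},{"jaw":20,"travel":[0.01,-0.016,0.09],"roll":0},{"jaw":20,"travel":[0.01,-0.016,0.12],"roll":0},{"jaw":20,"travel":[0.01,-0.016,0.15],"roll":0},{"jaw":20,"travel":[0.01,-0.016,0.18],"roll":0}]' 55
python3 - <<'E'
from h import *
np.set_printoptions(precision=4,suppress=True)
for i in range(4):
    st,im=snap('side','d15.png');R=np.array(st['eef_rot']);print(st['position'],st['force'],st['moment'],(R.T@(np.array([.5020,-.1245,.131])-st['position'])-np.array([0,.0005,0])))
E
```

```text
clock: 18.05
position: [0.5018, -0.1239, 0.2113]
eef_rot: [[0.933, 0.361, -0.0], [0.361, -0.933, 0.0], [-0.0, -0.0, -1.0]]
force: [0.2, 0.1, 0.5]
finger_gap: 0.326
[ 0.5018 -0.1239  0.2113] [0.1964 0.0848 0.4991] [ 0.0306 -0.0196  0.0313] [-0.      0.0002  0.0803]
[ 0.5017 -0.1239  0.2111] [ 0.415  -0.4261  0.1912] [-0.0161 -0.0054  0.0086] [0.0001 0.0002 0.0801]
[ 0.5017 -0.1239  0.2112] [ 0.5827  0.2904 -1.2876] [-0.0271  0.0023 -0.0187] [0.0001 0.0002 0.0802]
[ 0.5017 -0.1239  0.2113] [ 0.149  -0.2602  0.0029] [-0.0224 -0.0618 -0.0232] [0.     0.0002 0.0803]
```

```bash
python3 -m jog '[{"jaw":20,"travel":[0,0,0.02],"roll":0},{"jaw":20,"travel":[0,0,0.04],"roll":0},{"jaw":20,"travel":[0,0,0.06],"roll":0},{"jaw":20,"travel":[0,0,0.08],"roll":0},{"jaw":20,"travel":[0,0,0.1],"roll":0},{"jaw":20,"travel":[0,0,0.12],"roll":0},{"jaw":20,"travel":[0,0,0.14],"roll":0},{"jaw":20,"travel":[0,0,0.14],"roll":0}]' 55
python3 - <<'E'
from h import *
np.set_printoptions(precision=4,suppress=True)
for i in range(4):
    st,im=snap('wrist','w16.png');print(st['position'],st['force'],st['moment'])
cv2.imwrite('pics/w16c.png',cv2.resize(im[140:290,180:340,::-1],None,fx=4,fy=4,interpolation=cv2.INTER_CUBIC))
E
```

```text
clock: 19.25
position: [0.5023, -0.1238, 0.2037]
eef_rot: [[0.933, 0.361, 0.001], [0.361, -0.933, -0.0], [0.001, 0.001, -1.0]]
force: [-0.7, 0.8, 7.0]
finger_gap: 0.326
[ 0.5023 -0.1238  0.2037] [-0.698   0.7593  7.0009] [ 0.2214 -0.0446  0.0285]
[ 0.5023 -0.1238  0.2037] [-0.1687  0.7846  6.9549] [ 0.1661 -0.0396 -0.0238]
[ 0.5023 -0.1238  0.2037] [-0.3513  0.2746  6.1578] [ 0.1399 -0.0314 -0.0053]
[ 0.5023 -0.1238  0.2037] [-0.778   0.4649  6.9148] [ 0.204  -0.0286  0.0416]
```

View pics/w16c.png

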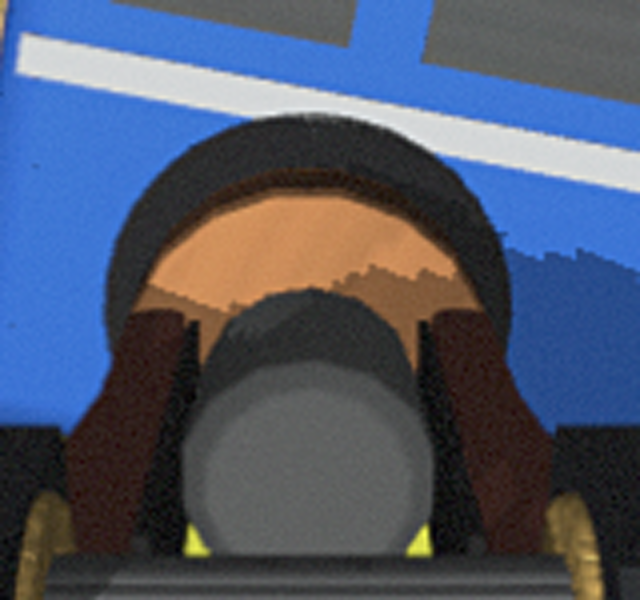

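```bash
cat > f.py <<'E'
from h import *
np.set_printoptions(precision=4,suppress=True)
F=[];Z=[]
for i in range(6):
    st=read_state();F.append(st['force']);Z.append(st['position']);read_camera('wrist')
print('F',np.mean(F,0),'sdz',np.std(F,0)[2],'pos',np.mean(Z,0),'bottom',np.mean(Z,0)[2]-.0843,st['clock'])
E
python3 -m jog '[{"jaw":20,"travel":[0,0,0.01],"roll":0},{"jaw":20,"travel":[0,0,0.02],"roll":0},{"jaw":20,"travel":[0,0,0.03],"roll":0},{"jaw":20,"travel":[0,0,0.04],"roll":0},{"jaw":20,"travel":[0,0,0.04],"roll":0},{"jaw":20,"travel":[0,0,0.04],"roll":0},{"jaw":20,"travel":[0,0,0.04],"roll":0},{"jaw":20,"travel":[0,0,0.04],"roll":0}]' 55
python3 f.py
```

```text
clock: 20.45
position: [0.5023, -0.1239, 0.2014]
eef_rot: [[0.933, 0.361, 0.001], [0.361, -0.933, -0.0], [0.001, 0.001, -1.0]]
force: [-0.5, 0.5, 6.5]
finger_gap: 0.323
F [-0.0355  0.8225  6.902 ] sdz 0.37072502771457305 pos [ 0.5023 -0.1238  0.2014] bottom 0.11708069138085524 20.7
```

```bash
python3 -m jog '[{"jaw":20,"travel":[0,0,0.01],"roll":0},{"jaw":20,"travel":[0,0,0.02],"roll":0},{"jaw":20,"travel":[0,0,0.02],"roll":0},{"jaw":20,"travel":[0,0,0.02],"roll":0},{"jaw":20,"travel":[0,0,0.02],"roll":0},{"jaw":20,"travel":[0,0,0.02],"roll":0},{"jaw":20,"travel":[0,0,0.02],"roll":0},{"jaw":20,"travel":[0,0,0.02],"roll":0}]' 55
python3 f.py
python3 -m jog '[{"jaw":20,"travel":[0,0,0.01],"roll":0},{"jaw":20,"travel":[0,0,0.015],"roll":0},{"jaw":20,"travel":[0,0,0.015],"roll":0},{"jaw":20,"travel":[0,0,0.015],"roll":0},{"jaw":20,"travel":[0,0,0.015],"roll":0},{"jaw":20,"travel":[0,0,0.015],"roll":0},{"jaw":20,"travel":[0,0,0.015],"roll":0},{"jaw":20,"travel":[0,0,0.015],"roll":0}]' 55
python3 f.py
```

```text
clock: 21.75
position: [0.5023, -0.1238, 0.2002]
eef_rot: [[0.933, 0.361, 0.001], [0.361, -0.933, -0.0], [0.001, 0.001, -1.0]]
force: [-0.4, 0.3, 6.3]
finger_gap: 0.325
F [0.0239 0.4974 7.2027] sdz 0.5706455463695841 pos [ 0.5023 -0.1238  0.2002] bottom 0.11587247832456528 22.0
clock: 23.05
position: [0.5024, -0.1238, 0.1996]
eef_rot: [[0.933, 0.361, 0.002], [0.361, -0.933, -0.0], [0.001, 0.001, -1.0]]
force: [-0.5, 1.2, 9.7]
finger_gap: 0.321
F [-0.7694  0.9261  9.9766] sdz 0.6784632476305367 pos [ 0.5024 -0.1238  0.1996] bottom 0.11530179394389763 23.3
```

```bash
python3 -m jog '[{"jaw":20,"travel":[0,0,0.008],"roll":0},{"jaw":20,"travel":[0,0,0.015],"roll":0},{"jaw":20,"travel":[0,0,0.015],"roll":0},{"jaw":20,"travel":[0,0,0.015],"roll":0},{"jaw":20,"travel":[0,0,0.015],"roll":0},{"jaw":20,"travel":[0,0,0.015],"roll":0},{"jaw":20,"travel":[0,0,0.015],"roll":0},{"jaw":20,"travel":[0,0,0.015],"roll":0}]' 55
python3 f.py
```

```text
clock: 24.35
position: [0.5024, -0.1238, 0.1987]
eef_rot: [[0.933, 0.361, 0.002], [0.361, -0.933, -0.0], [0.001, 0.001, -1.0]]
force: [-2.1, 1.0, 10.8]
finger_gap: 0.329
F [-1.3603  0.919  10.8399] sdz 0.3821427389625344 pos [ 0.5024 -0.1238  0.1987] bottom 0.11443821643241041 24.6
```

```bash
python3 -m jog '[{"jaw":20,"travel":[0,0,0.005],"roll":0},{"jaw":20,"travel":[0,0,0.01],"roll":0},{"jaw":20,"travel":[0,0,0.01],"roll":0},{"jaw":20,"travel":[0,0,0.01],"roll":0},{"jaw":20,"travel":[0,0,0.01],"roll":0},{"jaw":20,"travel":[0,0,0.01],"roll":0},{"jaw":20,"travel":[0,0,0.01],"roll":0},{"jaw":20,"travel":[0,0,0.01],"roll":0}]' 55
python3 f.py
python3 -m jog '[{"jaw":20,"travel":[0,0,0.005],"roll":0},{"jaw":20,"travel":[0,0,0.01],"roll":0},{"jaw":20,"travel":[0,0,0.01],"roll":0},{"jaw":20,"travel":[0,0,0.01],"roll":0},{"jaw":20,"travel":[0,0,0.01],"roll":0},{"jaw":20,"travel":[0,0,0.01],"roll":0},{"jaw":20,"travel":[0,0,0.01],"roll":0},{"jaw":20,"travel":[0,0,0.01],"roll":0}]' 55
python3 f.py
```

```text
clock: 25.65
position: [0.5024, -0.1238, 0.1982]
eef_rot: [[0.933, 0.361, 0.002], [0.361, -0.933, -0.0], [0.001, 0.001, -1.0]]
force: [-1.5, 0.5, 10.7]
finger_gap: 0.324
F [-1.3047  1.0916 10.6681] sdz 0.28114170443990655 pos [ 0.5024 -0.1238  0.1982] bottom 0.11385935490953421 25.9
clock: 26.95
position: [0.5024, -0.1238, 0.1976]
eef_rot: [[0.933, 0.361, 0.002], [0.361, -0.933, -0.0], [0.001, 0.001, -1.0]]
force: [-2.5, 0.7, 11.6]
finger_gap: 0.325
F [-1.445   1.0581 11.045 ] sdz 0.5246451762826033 pos [ 0.5024 -0.1238  0.1976] bottom 0.11326101269932658 27.2
```

```bash
python3 -m jog '[{"jaw":20,"travel":[0,0,0.005],"roll":0},{"jaw":20,"travel":[0,0,0.01],"roll":0},{"jaw":20,"travel":[0,0,0.01],"roll":0},{"jaw":20,"travel":[0,0,0.01],"roll":0},{"jaw":20,"travel":[0,0,0.01],"roll":0},{"jaw":20,"travel":[0,0,0.01],"roll":0},{"jaw":20,"travel":[0,0,0.01],"roll":0},{"jaw":20,"travel":[0,0,0.01],"roll":0}]' 55
python3 f.py
```

```text
clock: 28.25
position: [0.5024, -0.1238, 0.197]
eef_rot: [[0.933, 0.361, 0.002], [0.361, -0.933, -0.0], [0.001, 0.001, -1.0]]
force: [-0.4, 0.1, 11.3]
finger_gap: 0.33
F [-1.0973  0.5504 10.8652] sdz 0.6066270716185008 pos [ 0.5024 -0.1238  0.1969] bottom 0.11264787473073697 28.5
```

```bash
python3 -m jog '[{"jaw":20,"travel":[0,0,0.005],"roll":0},{"jaw":20,"travel":[0,0,0.01],"roll":0},{"jaw":20,"travel":[0,0,0.01],"roll":0},{"jaw":20,"travel":[0,0,0.01],"roll":0},{"jaw":20,"travel":[0,0,0.01],"roll":0},{"jaw":20,"travel":[0,0,0.01],"roll":0},{"jaw":20,"travel":[0,0,0.01],"roll":0},{"jaw":20,"travel":[0,0,0.01],"roll":0}]' 55
python3 f.py
```

```text
clock: 29.55
position: [0.5024, -0.1238, 0.1966]
eef_rot: [[0.933, 0.361, 0.002], [0.361, -0.933, -0.001], [0.001, 0.001, -1.0]]
force: [-2.1, 1.4, 13.5]
finger_gap: 0.324
F [-2.0694  1.33   13.3737] sdz 0.353359905081586 pos [ 0.5024 -0.1238  0.1966] bottom 0.11232782777995183 29.8
```

Force rose from a steady 10.9 N (while crushing) to 13.4 N, and travel stalled, so the hard stop is reached and the squeeze is about 6.5 N. I'll add one small nudge to about 8–9 N.

```bash
python3 -m jog '[{"jaw":20,"travel":[0,0,0.002],"roll":0},{"jaw":20,"travel":[0,0,0.004],"roll":0},{"jaw":20,"travel":[0,0,0.004],"roll":0},{"jaw":20,"travel":[0,0,0.004],"roll":0},{"jaw":20,"travel":[0,0,0.004],"roll":0},{"jaw":20,"travel":[0,0,0.004],"roll":0},{"jaw":20,"travel":[0,0,0.004],"roll":0},{"jaw":20,"travel":[0,0,0.004],"roll":0}]' 55
python3 f.py
```

```text
clock: 30.85
position: [0.5025, -0.1238, 0.1966]
eef_rot: [[0.933, 0.361, 0.002], [0.361, -0.933, -0.001], [0.002, 0.001, -1.0]]
force: [-3.2, 1.9, 15.2]
finger_gap: 0.325
F [-2.7607  1.281  15.6825] sdz 0.30543133987606524 pos [ 0.5025 -0.1238  0.1966] bottom 0.11231040673419264 31.1
```

```bash
python3 - <<'E'
from h import *
st,im=snap('wrist','w17.png')
cv2.imwrite('pics/w17c.png',cv2.resize(im[140:290,180:340,::-1],None,fx=4,fy=4,interpolation=cv2.INTER_CUBIC))
E
```

```text
(no output)
```

View pics/w17c.png

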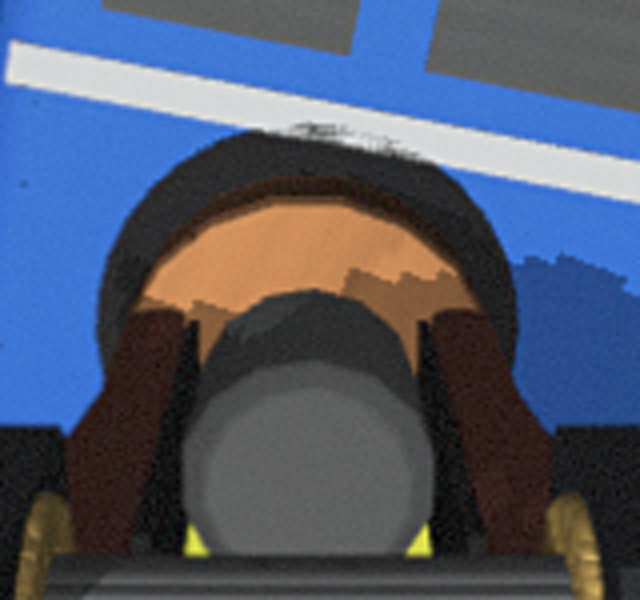

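The cap has not slipped in the grip: its top edge is at row 230, as before. I'll relax the load, open and rise.

```bash
python3 -m jog '[{"jaw":20,"travel":[0,0,-0.01],"roll":0},{"jaw":20,"travel":[0,0,-0.02],"roll":0},{"jaw":20,"travel":[0,0,-0.02],"roll":0},{"jaw":80,"travel":[0,0,-0.02],"roll":0},{"jaw":80,"travel":[0,0,-0.02],"roll":0},{"jaw":80,"travel":[0,0,-0.02],"roll":0},{"jaw":80,"travel":[0,0,-0.02],"roll":0},{"jaw":80,"travel":[0,0,-0.02],"roll":0}]' 55
python3 f.py
python3 -m jog '[{"jaw":80,"travel":[0,0,-0.2],"roll":0},{"jaw":80,"travel":[0,0,-0.6],"roll":0},{"jaw":80,"travel":[0,0,-1.2],"roll":0},{"jaw":80,"travel":[-0.3,0,-1.6],"roll":0},{"jaw":80,"travel":[-0.6,0,-1.6],"roll":0},{"jaw":80,"travel":[-0.6,0,-1.6],"roll":0},{"jaw":80,"travel":[-0.6,0,-1.6],"roll":0},{"jaw":80,"travel":[-0.6,0,-1.6],"roll":0}]' 55
python3 - <<'E'
from h import *
np.set_printoptions(precision=4,suppress=True)
st,im=snap('wrist','w18.png');json.dump({k:np.array(v).tolist() for k,v in st.items()},open('w18.json','w'))
print(st['position'],st['finger_gap'],st['force'])
for nm,z in (('captop',.1123+.032),('wheel top',.1123)): print(nm,proj('wrist',[.502,-.1244,z],st))
a=cv2.resize(im[60:240,180:360,::-1],None,fx=3,fy=3,interpolation=cv2.INTER_CUBIC)
s,im2=snap('scene','s18.png');b=cv2.resize(im2[100:280,190:340,::-1],None,fx=3,fy=3,interpolation=cv2.INTER_CUBIC)[:540]
cv2.imwrite('pics/f18.png',a);cv2.imwrite('pics/f18s.png',b)
E
```

```text
clock: 32.2
position: [0.5017, -0.1239, 0.1961]
eef_rot: [[0.933, 0.36, -0.0], [0.36, -0.933, 0.0], [-0.0, -0.0, -1.0]]
force: [1.1, -0.4, -0.4]
finger_gap: 0.853
F [ 0.0258 -0.207  -0.2463] sdz 0.3298514070044679 pos [ 0.5018 -0.1239  0.1962] bottom 0.1118800936487613 32.45
clock: 33.5
position: [0.4684, -0.1365, 0.2915]
eef_rot: [[0.933, 0.361, -0.001], [0.361, -0.933, 0.001], [-0.001, -0.001, -1.0]]
force: [0.2, -0.8, 0.5]
finger_gap: 0.906
[ 0.4684 -0.1365  0.2915] 0.906141809944698 [ 0.2337 -0.7542  0.5464]
captop [257.6588 152.2477]
wheel top [257.5602 146.6557]
```

View pics/f18.png

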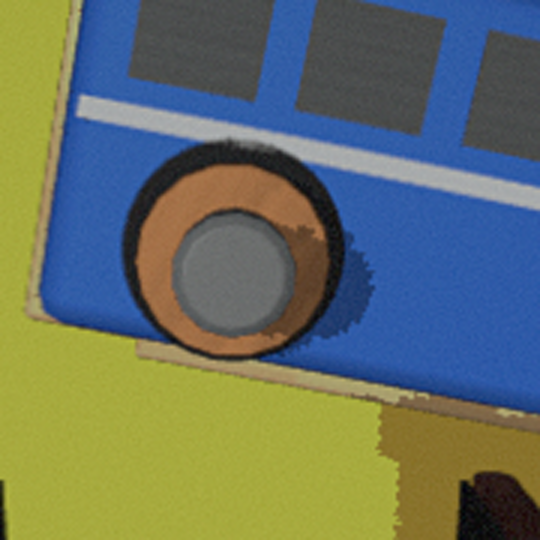

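View pics/f18s.png

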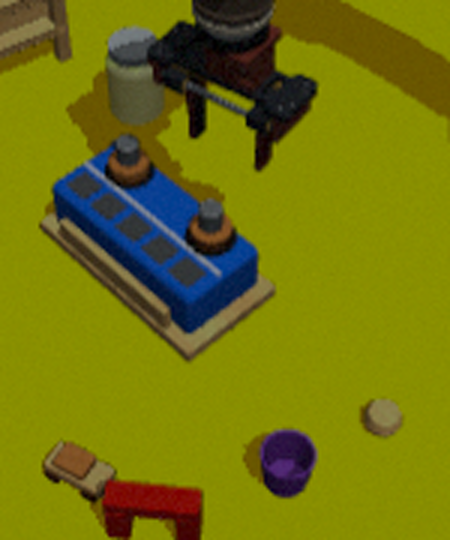

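The cap top is at (258,152), where a seated cap should project (257.7,152.2). The wheel is concentric under it, the hand is clear and the other toys stand where they did. Handing in.

```bash
python3 -c "
from plant import *
print(hand_in())"
```

```text
the job is handed in; nothing more can be done
None
```

The wheel is on the bare axle and the cap is pressed tight onto it. I let go of both and handed in at about 33.5 s of the 72 s; `hand_in()` gives no verdict.

- **Wheel:** it went over the axle centred to about 0.5 mm and dropped onto the cork ring.
- **Cap:** the teeth dragged at a steady 6.9 N. Crushing the cork ran at about 10.9 N in total, over roughly 3 mm.
- **Hard stop:** the force then rose to 13.4 N and to 15.7 N with no further travel. By subtraction the cap squeezed the wheel with about 8.8 N. The squeeze and the crush are worked out from the wrist force and tool height; I could not measure either directly.
- **Last checks:** the cap top showed at pixel (258,151.7), against (257.7,152.2) expected for a seated, centred cap. Cap and wheel looked level and concentric, and the gripper was open and clear. The toys in the last scene crop (cup, bead, arch, jar, car) stood where they had been. The block was outside that crop; it was last seen in a wrist picture before the cap grasp.
- **Disagreements:** my early estimates of the cap's position were up to 9 mm off the close-up one, so I used the close-up. The cap also measured about 28.6 mm wide in the gripper, where the task says 30 mm.

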